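# Gate check on the bent carabiner

## Task

Three retired carabiners stand in the wooden rack with their gates uppermost. Check the gate of the bent one: with the fingertips press it gently down, about halfway open, then let it spring shut and withdraw. Leave that carabiner standing in its slot, do not touch the other two, and leave everything else where it lies.

Things in the scene. Friction and masses are not known exactly. Their poses are not given: they have to be found in the camera images.
- rack: fixed brown wooden block 119 (x) x 240 (y) x 26 mm (z), origin at the centre of its underside. Three slots run along its x, at y = -80, 0 and +80 mm, 11.5 mm wide and 109 mm long, floor 6 mm and mouth 26 mm above the bench; each holds one carabiner, in any order. The carabiners' x is the rack's x.
- carab_bent: the BENT carabiner: 111 mm long, 64 tall; its nose is bent sideways, standing 25 mm beside the gate's free end (at x 41, y 25, z 60). Loose, 90 g, aluminium, stands on its flat spine (72 x 10 x 10 mm), gate on top. Origin: centre of the spine's underside; x along the spine from hinge end to nose end, z up. Gate: bar 8 mm thick at y 0, axis at z 60, hinge at x -33, free end at x +37.
- carab_oval: a straight oval carabiner, 111 mm long, 58 mm tall, nose and gate in line. Loose, 90 g, aluminium, stands on its flat spine (72 x 10 x 10 mm), gate on top. Origin: centre of the spine's underside; x along the spine from hinge end to nose end, z up.
- carab_pear: a straight large pear-shaped carabiner, 125 mm long, 90 mm tall, the tallest of the three, with a 15 mm thick dark screw sleeve on its gate. Loose, 90 g, aluminium, stands on its flat spine (72 x 10 x 10 mm), gate on top. Origin: centre of the spine's underside; x along the spine from hinge end to nose end, z up.
- press_spot (a point): the spot to press: on top of the bent carabiner's closed gate, 45 mm from its hinge and 25 mm short of its free end, 64 mm above the carabiner's origin. Its frame moves with the gate; closed, its x runs along the gate towards the free end. From the spot the gate is clear of the frame for 20 mm towards the nose and 40 mm towards the hinge.
- gate_bent (a joint): gate of the bent carabiner, rad: closed at 0, opens positive: the free end swings down and into the frame; stop at 0.6 rad. Spring: 1 N at 45 mm from the hinge starts it, 3 N at 0.3 rad, 5 N at the stop; let go, it snaps back to 0.
- gate_oval (a joint): gate of the oval carabiner, rad, 0 closed, positive open; same kind of spring.
- gate_pear (a joint): gate of the pear carabiner, rad, 0 closed, positive open; same kind of spring.
- belay: cracked grey belay device, loose, 58 x 30 x 30 mm with a steel wire loop 33 mm long towards its -x; origin at the centre of its underside. Lies on the robot's side of the rack.
- hanger: blue steel hanger plate, loose, 75 x 36 mm, 4 mm thick, with a 28 mm high upturned end at its -x; origin at the centre of its underside. Lies on the far side of the rack.
- maillon: loose steel ring, 48 mm across, 9 mm high, origin at the centre of its underside, right of the rack.
- brush: loose brush lying on the bench beyond the rack; origin at its underside.
- wrench: loose steel wrench lying on the bench beyond the rack; origin at its underside.
- vise: bolted cast-iron vise with green jaws, about 230 x 130 mm, 130 mm tall, left of the rack; origin at the centre of its base.
- chute: galvanized funnel (mouth 200 mm across, 215 mm high) above a black scrap bin 220 x 240 x 110 mm, right of the rack; origin at the centre of the bin's underside.
Things that resemble listed ones, but are neither listed nor needed, are in the scene too. Leave any purple or red look-alike of the carab_bent alone.

How it is judged:
On the way, in this order (a step that is already met when the one before it is completed fails the run):
1. the fingers press the bent carabiner's gate open by more than 0.15 rad (value of joint gate_bent above 0.15 rad and contact force between the fingers and carab_bent above 0.3 N), for 0.1 s.
2. the gate has sprung shut and the fingers are off (value of joint gate_bent below 0.04 rad and contact force between the fingers and carab_bent below 0.1 N), for 0.2 s.
At the end, for the whole second after the job is handed in: The bent carabiner's gate is shut again (below 0.04 rad) and it stands at rest in its slot (within 12 mm of its start, leaning less than 0.2 rad, not lifted); the other two have shut gates and are within 12 mm, the loose things within 15 mm, of their starts (value of joint gate_bent below 0.04 rad and distance of each of carab_bent, carab_oval, carab_pear from where it was at the start of the episode below 0.012 m and z of carab_bent in the frame of rack below 0.014 m and angle between carab_bent's own z axis and vertical below 0.2 rad and linear speed of carab_bent below 0.02 m/s and value of joint each of gate_oval, gate_pear below 0.06 rad and distance of each of belay, hanger, maillon, brush, wrench from where it was at the start of the episode below 0.015 m); the robot touches nothing.
It fails at once if the bent carabiner is pressed harder than 15 N (contact force between any of the fingers, the arm and carab_bent above 15 N).
It fails at once if the bent carabiner is lifted or pulled out of its slot (z of carab_bent in the frame of rack above 0.014 m or distance of carab_bent from where it was at the start of the episode above 0.012 m or angle between carab_bent's own z axis and vertical above 0.25 rad).
It fails at once if another carabiner is touched (contact force between any of the fingers, the arm and carab_oval above 0.5 N or contact force between any of the fingers, the arm and carab_pear above 0.5 N).
It fails at once if another carabiner's gate is opened or it is moved (value of joint any of gate_oval, gate_pear above 0.06 rad or distance of any of carab_oval, carab_pear from where it was at the start of the episode above 0.012 m).
It fails at once if a loose thing on the bench is shifted or lifted by more than 15 mm (distance of any of belay, hanger, maillon, brush, wrench from where it was at the start of the episode above 0.015 m).
It also fails if it takes over 29 s, if anything falls off the work surface, if the arm or the gripper's body presses on something with over 40 N, if the wrist force passes 120 N, or if a joint passes its speed limit or range.

## Robot

A 7-joint arm with a two-finger parallel gripper is mounted at the origin on the work surface. World frame = base frame: x ahead of the robot, y to its left, z up, the work surface at z = 0. Lengths are in m, angles in rad, forces in N, time in s.
With the tool pointing down it reaches from about 0.4 to 0.85 m from the base axis. Payload 10.4 kg.
Tool frame: the origin (TCP) lies between the finger pads; the fingertips stand 11 mm ahead of it and the grasp point (between the pads) lies 8 mm behind it; z points along the fingers, y is the direction in which the jaws open and shut (so a half turn about z gives the same grasp; the last joint's range is limited). The gripper opens to 87 mm and grips with 3 to 60 N. Pads are 19 mm wide; open, the fingers measure 117 mm over their backs; the gripper's body (75 mm by 190 mm) begins 51 mm behind the grasp point.
Start: joints at [1.262, 0.332, -0.065, 1.46, 0.022, 1.35, -0.088], TCP at [0.176, -0.6, 0.234] pointing down, gripper open.
Joint ranges: [-2.6, 2.6], [-0.5, 2.12], [-1.47, 1.34], [0.16, 2.42], [-1.27, 4.41], [0.06, 2.06], [-2.6, 2.6]. Speed limits (rad/s): [2.22, 2.22, 2.79, 2.79, 3.14, 3.14, 3.14].

## Interface

Orientations are given as a unit quaternion [x, y, z, w].
In Python, from bench import r, eyes gives the robot as it stands.
- The arm moves only by the shell command python3 -m inch 'ROWS' [FORCE]. ROWS is a JSON object of lists of equal length, an entry for each row: "translation": the shift along the world's x, y, z scaled (see below), a list of three; "rot": the turn, a rotation vector about the world's x, y, z scaled (see below), a list of three; "jaw": the finger opening in mm, from 0 to 87. In form: {"translation": [[tx, ty, tz], ...], "rot": [[ax, ay, az], ...], "jaw": [jaw, ...]}. A call has 1 to 20 rows; each row is the pose to reach, as a shift and turn from the pose measured when the call began; what a row does not reach only later rows make up. The controller multiplies each number of a shift by 100 mm and each number of a turn by 60 degrees. A row lasts 1/10 s, in which the tool goes at most 50 mm and 8.59 degrees, less where a joint would pass 70% of its speed; a pose out of reach is approached as far as the arm can. A call with a number of a shift or a turn outside -1 to 1 is refused whole. A call with a gripper value outside its range is refused whole. The fingers move at their own pace and stop on an object; FORCE is the grip in N (left out, the last holds). Time passes only in rows, so rows that repeat a pose let the fingers close. It gives the time, the measured TCP pose, the force and the opening at its end, in the units of the state.
- r.read_state(): the state, without advancing time (a new reading comes with each control period).
- eyes.camera(name): name is "scene" or "top" or "wrist"; returns the picture (480x640x3 uint8, blue, green, red); there is no depth.
- eyes.calibration(name): a dict with "fx", "fy", "cx", "cy" (pixels), "distortion" ([k1, k2, p1, p2, k3] as OpenCV has them; the pictures are not rectified), "R" (3x3) and "t" (3): a world point X has camera coordinates R X + t; the wrist camera has in their place "hand_eye" (4x4, takes a point from camera to tool coordinates, whose origin is the TCP and whose axes are the flange's). Camera axes: x right, y down, z forward; pixel columns grow to the right and rows downward; lengths in m; the calibration is good to about 2 mm. A picture is of the moment at which its call begins: read the wrist's pose just before it. calibration takes no time and is no camera call.
- r.close_job(): hands the job in, once; it reports no verdict.
The state is a dict: "time": time; "joint_positions": joint angles; "joint_vel": joint speeds; "joint_torque": joint torques, N m; "ee_pos": TCP position; "eef_rot": TCP orientation; "ft_force": force on the tool from outside, world axes, zero at the start; "torque": the same for the moment, N m; "width": finger opening in m.
Only numpy, scipy, OpenCV 4.12 (cv2) and the standard library are available. Lean on these libraries where they do the work, as an engineer would, in place of code of your own. Each camera call takes 0.05 s, during which the arm holds its last target. There are 200 camera calls.

## Working session

There is one attempt and no reset: what is moved stays moved. The work goes in short steps, Python scripts to look and compute and a shell command to move; the robot and the scene stay as the last step left them, time stands still between calls to the robot, and variables do not carry over. Pictures are saved under pics/ and viewed, about 8 in all and at most 12, crops included, and the job is handed in when it is done.

```bash
mkdir -p pics; python3 - <<'E'
from bench import r, eyes
import cv2,json
for n in("scene","top"):
    cv2.imwrite(f"pics/{n}0.png",eyes.camera(n)); c=eyes.calibration(n); print(n,{k:(v.tolist() if hasattr(v,'tolist') else v) for k,v in c.items()})
s=r.read_state(); print(s["time"],s["ee_pos"],s["eef_rot"],s["ft_force"],s["width"])
E
```

```text
scene {'fx': 511.42764247588696, 'fy': 511.42764247588696, 'cx': 308.01014951734777, 'cy': 245.34534358563226, 'distortion': [-0.10545680535358085, 0.0, 0.0, 0.0, 0.0], 'R': [[-0.5691426564486174, 0.8222084496779762, -0.007064126892245712], [0.5861573961797952, 0.39969032351297196, -0.7047461615318087], [-0.5766247857266747, -0.40524179272162236, -0.7094243764612492]], 't': [0.3360146248457611, -0.21708555890620407, 1.5671218382960457]}
top {'fx': 556.5799694464253, 'fy': 556.5799694464253, 'cx': 330.2176170044317, 'cy': 237.65205047742444, 'distortion': [0.011689415238840841, 0.0, 0.0, 0.0, 0.0], 'R': [[0.0018576960061771842, -0.9999966964727133, -0.0017765160311715737], [-0.9946863055908579, -0.0016649579799197201, -0.10293872636154253], [0.10293542847610856, 0.0019583050287117765, -0.9946861126032951]], 't': [-0.029593446148421826, 0.527257579890368, 1.272699702298446]}
0.1 [ 0.17609249 -0.5993309   0.23284028] [ 9.89806819e-01  1.42415100e-01 -1.31242006e-04 -6.19062879e-04] [-0.15264015  0.15412576  0.32103443] 0.08681793607234516
```

View pics/scene0.png

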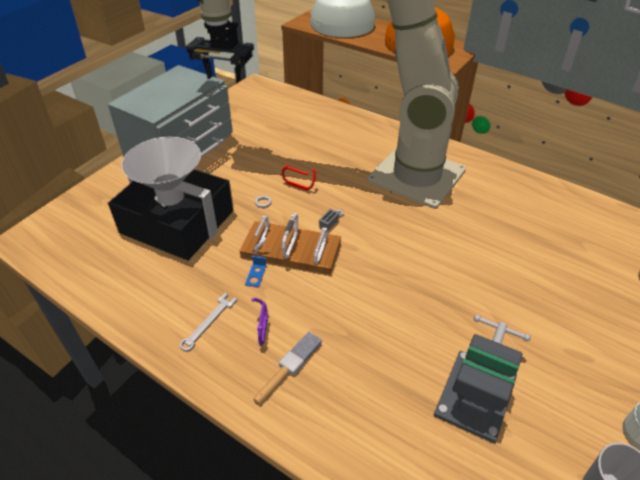

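View pics/top0.png

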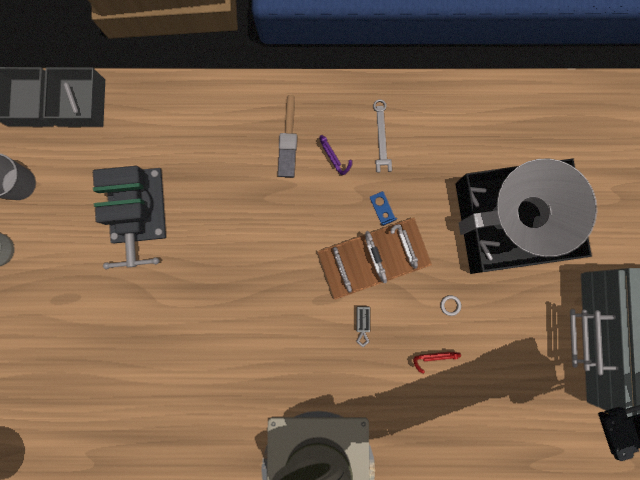

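The rack is around (375,258) in the top picture. Its carabiners are left (342,270), middle (376,257, dark sleeve, so the pear) and right (405,246, a hooked nose near (395,229), so probably the bent one). The purple (335,155) and red (437,358) look-alikes lie on the bench, off the rack. I'll confirm with an enlarged crop.

```bash
python3 - <<'E'
import cv2,numpy as np
a=cv2.imread("pics/top0.png")[210:305,310:440]; b=cv2.imread("pics/scene0.png")[200:280,235:350]
cv2.imwrite("pics/c1.png",cv2.resize(a,None,fx=6,fy=6,interpolation=cv2.INTER_CUBIC))
cv2.imwrite("pics/c2.png",cv2.resize(b,None,fx=6,fy=6,interpolation=cv2.INTER_CUBIC))
E
```

```text
(no output)
```

View pics/c1.png

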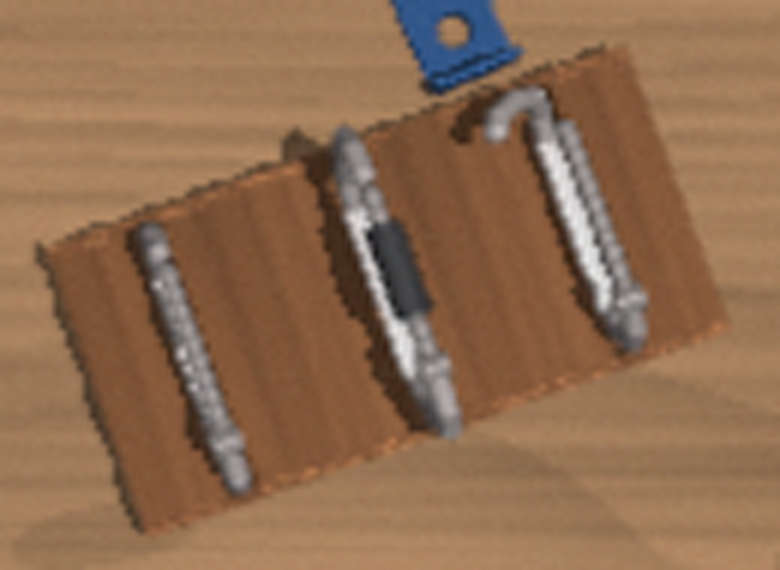

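View pics/c2.png

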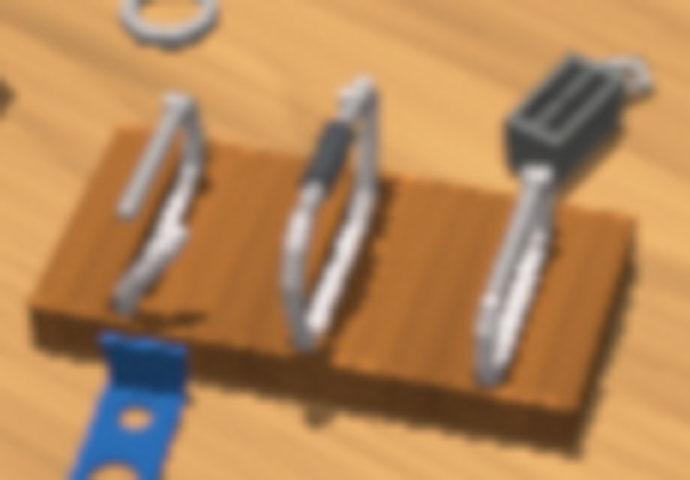

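The right one in the top picture (gate about (415,260) to (404,231)) is the bent carabiner: its nose hooks sideways at (393,231) and its gate end stands free in both views. The middle one has the sleeve (pear) and the left one is straight (oval). Next I fit the poses.

```bash
cat > h.py <<'E'
import numpy as np,cv2
from bench import r,eyes
from scipy.optimize import least_squares
C={n:eyes.calibration(n) for n in("top","scene")}
def proj(n,X):
    c=C[n];K=np.array([[c["fx"],0,c["cx"]],[0,c["fy"],c["cy"]],[0,0,1]])
    return cv2.projectPoints(np.atleast_2d(np.float64(X)),cv2.Rodrigues(np.array(c["R"]))[0],np.array(c["t"]),K,np.array(c["distortion"]))[0][:,0]
def T(p,L): # planar pose (x,y,yaw)
    c,s=np.cos(p[2]),np.sin(p[2]);L=np.atleast_2d(L)
    return np.c_[p[0]+c*L[:,0]-s*L[:,1],p[1]+s*L[:,0]+c*L[:,1],L[:,2]]
E
python3 - <<'E'
from h import *
t=lambda a:np.array(a)/6+[310,210]-.4; s=lambda a:np.array(a)/6+[235,200]-.4
cor=np.array([[.0595,.12,.026],[.0595,-.12,.026],[-.0595,-.12,.026],[-.0595,.12,.026]])
ct=t([[42,250],[615,48],[728,322],[140,530]])
cs=s([[580,412],[30,305],[118,130],[635,218]])
f=lambda p:np.r_[(proj("top",T(p,cor))-ct).ravel(),(proj("scene",T(p,cor))-cs).ravel()]
q=least_squares(f,[.6,-.1,.3]); print("rack",q.x,q.fun.round(1))
# bent: free end tip & hinge, slot y=-80, floor 6mm
g=np.array([[.037,0,.066],[-.033,0,.066],[.041,.025,.066]])
gt=t([[566,128],[625,295],[496,130]]);gs=s([[125,210],[178,100],[122,300]])
f2=lambda p:np.r_[(proj("top",T(p,g))-gt).ravel(),(proj("scene",T(p,g))-gs).ravel()]
b=least_squares(f2,T(q.x,[0,-.08,0])[0,:2].tolist()+[q.x[2]]);print("bent",b.x,b.fun.round(1))
print("slot centre",T(q.x,[0,-.08,0]), "bent in rack", (lambda d:(np.cos(q.x[2])*d[0]+np.sin(q.x[2])*d[1],-np.sin(q.x[2])*d[0]+np.cos(q.x[2])*d[1]))(b.x[:2]-q.x[:2]))
for p in((*T(q.x,[0,-.08,0])[0,:2],q.x[2]),b.x): print("press",T(p,[.012,0,.07]))
np.save("rack.npy",q.x)
# triangulate individual points
for i,n in enumerate(("free","hinge","nose")):
    z=least_squares(lambda X:np.r_[proj("top",X)[0]-gt[i],proj("scene",X)[0]-gs[i]],[.5,-.15,.06]);print(n,z.x,z.fun.round(1))
print(r.read_state()["joint_positions"])
im=cv2.imread("pics/top0.png")
E
```

```text
rack [ 0.48139962 -0.12916252  0.34666944] [-0.4 -0.5  0.5 -1.3 -0.3  0.7  0.6  1.2 -0.4  0.3 -0.3  0.7  0.3 -0.6
  0.7  0.1]
bent [ 0.50941179 -0.20673179  0.22525554] [ 1.1 -2.9 -1.4 -0.7  1.7 -2.5 -2.3  1.5  0.7  2.4  6.5 -9.9]
slot centre [[ 0.508581   -0.20440328  0.        ]] bent in rack (np.float64(-9.781565091192962e-06), np.float64(-0.08247225709449268))
press [[ 0.51986712 -0.20032607  0.07      ]]
press [[ 0.52110864 -0.20405152  0.07      ]]
free [ 0.53887595 -0.19587973  0.06745086] [ 0.1 -0.1  0.1  0. ]
hinge [ 0.47556576 -0.21670474  0.07190997] [ 0.1 -0.1  0.2  0. ]
nose [ 0.5476401  -0.18119913  0.02735921] [ 3.2 -2.2  4.2  0.5]
[ 1.26239578  0.33279098 -0.064689    1.46086622  0.0216226   1.34989711
 -0.08851254]
```

```bash
cat >> h.py <<'E'
def ray(n,uv,z):
    c=C[n];K=np.array([[c["fx"],0,c["cx"]],[0,c["fy"],c["cy"]],[0,0,1]]);R=np.array(c["R"])
    u=cv2.undistortPoints(np.float64([[uv]]),K,np.array(c["distortion"]))[0,0]
    d=R.T@[u[0],u[1],1];o=-R.T@np.array(c["t"]);return o+d*(z-o[2])/d[2]
E
python3 - <<'E'
from h import *
for n,uv,z in(("rim L",(497,208),.215),("rim bot",(545,256),.215),("bracket",(470,220),.15),("cab BL",(600,408),.2),("cab TL",(583,272),.2),("handle",(573,345),.1)): print(n,ray("top",uv,z).round(3))
z=least_squares(lambda X:np.r_[proj("top",X)[0]-[583,272],proj("scene",X)[0]-[231,88]],[.4,-.5,.2]);print("cab corner",z.x,z.fun)
E
```

```text
rim L [ 0.568 -0.363  0.215]
rim bot [ 0.472 -0.455  0.215]
bracket [ 0.553 -0.325  0.15 ]
cab BL [ 0.176 -0.556  0.2  ]
cab TL [ 0.441 -0.536  0.2  ]
handle [ 0.288 -0.552  0.1  ]
cab corner [ 0.41336865 -0.43549365  0.36381932] [-15.00971789  12.12632863 -27.8898501   -6.22780712]
```

```bash
python3 -m inch '{"translation":[[0,0.3,0.5],[0,0.6,1],[0,1,1],[0,1,1]],"rot":[[0,0,0],[0,0,0],[0,0,0],[0,0,0]],"jaw":[0,0,0,0]}' 10
```

```text
time: 0.5
ee_pos: [0.1775, -0.4962, 0.3365]
eef_rot: [0.99, 0.144, 0.001, 0.002]
ft_force: [-0.2, -0.7, 0.1]
width: 0.0628
```

```bash
python3 -m inch '{"translation":[[0.25,0.4,0],[0.5,0.8,0],[0.6,1,0],[0.6,1,0]],"rot":[[0,0,0],[0,0,0],[0,0,0],[0,0,0]],"jaw":[0,0,0,0]}' && python3 -m inch '{"translation":[[0.4,0.4,0],[0.8,0.8,0],[1,1,0],[1,1,0]],"rot":[[0,0,0],[0,0,0],[0,0,0],[0,0,0]],"jaw":[0,0,0,0]}' && python3 -m inch '{"translation":[[0.4,0.4,-0.4],[0.7,0.7,-0.7],[0.8,0.8,-0.8],[0.8,0.8,-0.8]],"rot":[[0,0,0.06],[0,0,0.06],[0,0,0.06],[0,0,0.06]],"jaw":[0,0,0,0]}'
python3 - <<'E'
from h import *
s=r.read_state();im=eyes.camera("wrist");cv2.imwrite("pics/w1.png",im)
c=eyes.calibration("wrist");print({k:np.round(v,4).tolist() for k,v in c.items()},s["ee_pos"],s["eef_rot"])
np.savez("w1.npz",p=s["ee_pos"],q=s["eef_rot"])
E
```

```text
time: 0.9
ee_pos: [0.2395, -0.3937, 0.3366]
eef_rot: [0.989, 0.146, 0.001, 0.002]
ft_force: [0.9, -0.8, -0.1]
width: 0.0309
time: 1.3
ee_pos: [0.3431, -0.2899, 0.3364]
eef_rot: [0.989, 0.15, 0.001, 0.001]
ft_force: [0.1, -0.1, 0.6]
width: 0.0025
time: 1.7
ee_pos: [0.4241, -0.2065, 0.2528]
eef_rot: [0.983, 0.184, -0.0, -0.001]
ft_force: [-0.7, -0.1, -0.0]
width: 0.0004
{'fx': 426.3632, 'fy': 426.3632, 'cx': 318.8438, 'cy': 234.3082, 'distortion': [-0.0784, 0.0, 0.0, 0.0, 0.0], 'hand_eye': [[0.001, -0.9682, -0.25, 0.0682], [1.0, 0.001, 0.0001, -0.0009], [0.0002, -0.25, 0.9682, -0.1503], [0.0, 0.0, 0.0, 1.0]]} [ 0.42414786 -0.2064838   0.2527505 ] [ 9.82967175e-01  1.83776493e-01 -7.66722587e-05 -1.31476160e-03]
```

View pics/w1.png

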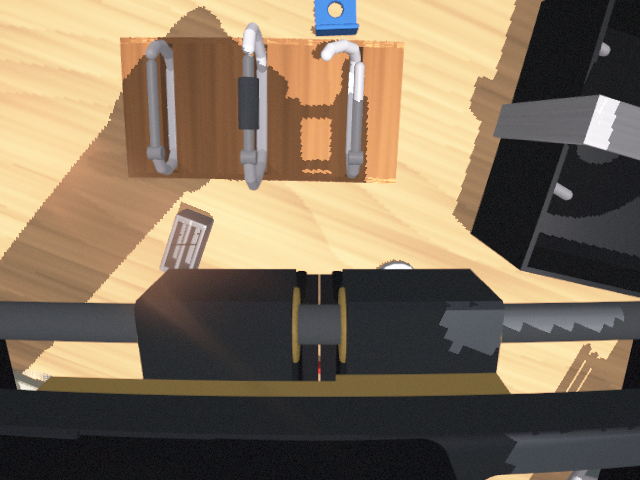

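The wrist view shows the rack with its corners at (121,38), (404,41), (396,182), (129,177), and the bent carabiner at x≈355, rows 42–178, nose hooked left at (327,53). I'll refine with this view and an enlarged crop carrying the projected points.

```bash
cat >> h.py <<'E'
from scipy.spatial.transform import Rotation as Ro
def wproj(X,p,q):
    c=eyes.calibration("wrist");H=np.array(c["hand_eye"]);M=np.eye(4);M[:3,:3]=Ro.from_quat(q).as_matrix();M[:3,3]=p
    W=np.linalg.inv(M@H);K=np.array([[c["fx"],0,c["cx"]],[0,c["fy"],c["cy"]],[0,0,1]])
    return cv2.projectPoints(np.atleast_2d(np.float64(X)),cv2.Rodrigues(W[:3,:3])[0],W[:3,3],K,np.array(c["distortion"]))[0][:,0]
E
python3 - <<'E'
from h import *
w=np.load("w1.npz");q=np.load("rack.npy")
cor=np.array([[.0595,.12,.026],[.0595,-.12,.026],[-.0595,-.12,.026],[-.0595,.12,.026]])
cw=np.array([[121,38],[404,41],[396,182],[129,177]])
print((wproj(T(q,cor),w["p"],w["q"])-cw).round(1))
z=least_squares(lambda p:(wproj(T(p,cor),w["p"],w["q"])-cw).ravel(),q);print("rack wrist",z.x,z.fun.round(1))
im=cv2.imread("pics/w1.png");k=5;x0,y0=300,25
cr=cv2.resize(im[y0:y0+110,x0:x0+110],None,fx=k,fy=k,interpolation=cv2.INTER_CUBIC)
for p,col in((q,(0,0,255)),(z.x,(0,255,0))):
    L=[[.037,-.08,.066],[-.033,-.08,.066],[.012,-.08,.07],[.041,-.055,.066]]
    print(T(p,L).round(4))
    for u in wproj(T(p,L),w["p"],w["q"]): cv2.circle(cr,tuple(int(v) for v in (u-[x0,y0]+.5)*k),4,col,1)
cv2.imwrite("pics/w1c.png",cr)
E
```

```text
[[-1.6 -2. ]
 [ 0.8 -1.1]
 [ 0.2 -0. ]
 [-0.7 -0.8]]
rack wrist [ 0.48065936 -0.12971084  0.34900966] [-1.4 -0.6  0.9 -0.3  0.6  0.6 -0.2  0.5]
[[ 0.5434 -0.1918  0.066 ]
 [ 0.4775 -0.2156  0.066 ]
 [ 0.5199 -0.2003  0.07  ]
 [ 0.5386 -0.167   0.066 ]]
[[ 0.5428 -0.1922  0.066 ]
 [ 0.477  -0.2162  0.066 ]
 [ 0.5193 -0.2008  0.07  ]
 [ 0.538  -0.1674  0.066 ]]
```

View pics/w1c.png

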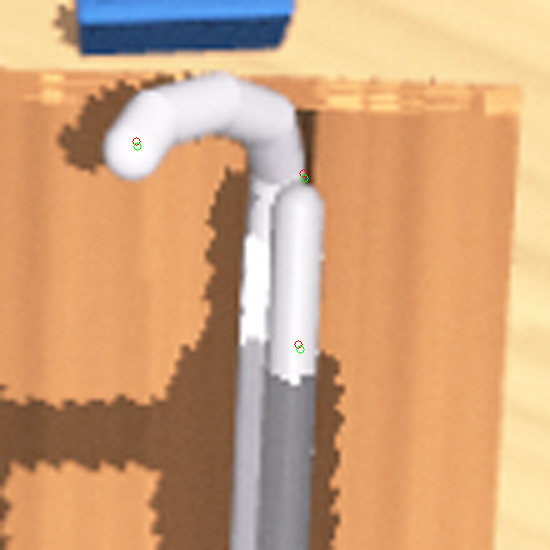

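```bash
python3 -m inch '{"translation":[[0.4,0.02,-0.2],[0.8,0.04,-0.6],[0.94,0.05,-1],[0.94,0.05,-1],[0.94,0.05,-1]],"rot":[[0,0,-0.02],[0,0,-0.02],[0,0,-0.02],[0,0,-0.02],[0,0,-0.02]],"jaw":[0,0,0,0,0]}'  && python3 -m inch '{"translation":[[0,0,-0.2],[0,0,-0.4],[0,0,-0.5],[0,0,-0.5],[0,0,-0.5]],"rot":[[0,0,0],[0,0,0],[0,0,0],[0,0,0],[0,0,0]],"jaw":[0,0,0,0,0]}'
python3 - <<'E'
from h import *
print(r.read_state()["ee_pos"],r.read_state()["ft_force"])
a=eyes.camera("scene")[170:290,220:350];cv2.imwrite("pics/s2.png",cv2.resize(a,None,fx=5,fy=5,interpolation=cv2.INTER_CUBIC))
E
```

```text
time: 2.25
ee_pos: [0.5165, -0.2055, 0.1539]
eef_rot: [0.985, 0.171, -0.001, -0.001]
ft_force: [0.1, -0.7, 0.6]
width: 0.0005
time: 2.75
ee_pos: [0.5169, -0.2063, 0.1055]
eef_rot: [0.985, 0.171, 0.0, -0.0]
ft_force: [-0.2, -0.1, 0.6]
width: 0.0008
[ 0.51691986 -0.20625624  0.10552819] [-0.20909843 -0.12998587  0.63357893]
```

View pics/s2.png

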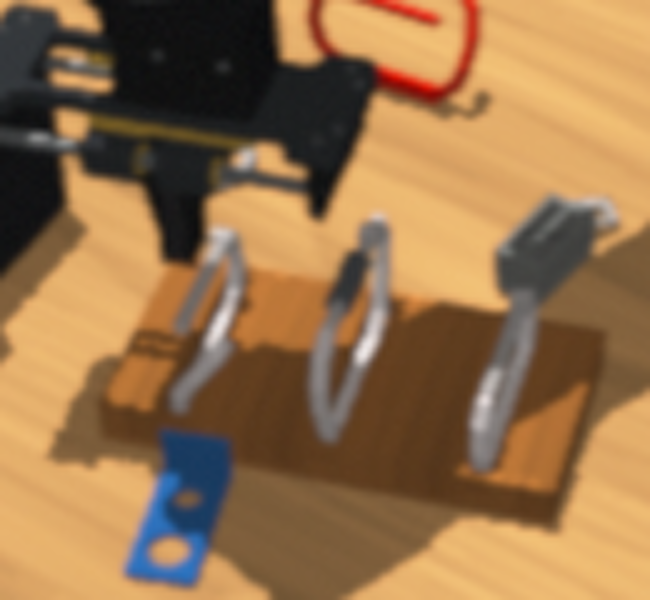

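Fingertips (crop (180,258)) hover above and in line with the bent gate; y is about 5 mm short, so I correct that before descending.

```bash
python3 -m inch '{"translation":[[0.01,0.06,-0.05],[0.01,0.06,-0.1],[0.01,0.06,-0.1]],"rot":[[0,0,0],[0,0,0],[0,0,0]],"jaw":[0,0,0]}'
python3 - <<'E'
from h import *
s=r.read_state();print(s["ee_pos"],s["ft_force"])
X=np.array(s["ee_pos"])-[0,0,.011];print(proj("scene",X),proj("top",X))
E
```

```text
time: 3.1
ee_pos: [0.5178, -0.1997, 0.095]
eef_rot: [0.985, 0.172, -0.0, -0.0]
ft_force: [-0.4, -0.5, 0.3]
width: 0.0004
[ 0.51783175 -0.19968525  0.09501543] [-0.43061876 -0.45225295  0.27581035]
[[259.10509675 224.52241578]] [[406.81942475 239.38281758]]
```

```bash
python3 -m inch '{"translation":[[0,-0.01,-0.05],[0,-0.01,-0.1],[0,-0.01,-0.14],[0,-0.01,-0.17],[0,-0.01,-0.2],[0,-0.01,-0.2]],"rot":[[0,0,0],[0,0,0],[0,0,0],[0,0,0],[0,0,0],[0,0,0]],"jaw":[0,0,0,0,0,0]}'
python3 - <<'E'
from h import *
f=[]
for i in range(4):
    im=eyes.camera("scene");f.append(r.read_state()["ft_force"])
print(np.mean(f,0),r.read_state()["ee_pos"])
cv2.imwrite("pics/s3.png",cv2.resize(im[170:290,220:350],None,fx=5,fy=5,interpolation=cv2.INTER_CUBIC))
E
```

```text
time: 3.7
ee_pos: [0.5178, -0.2007, 0.0748]
eef_rot: [0.985, 0.172, -0.0, -0.0]
ft_force: [-0.3, 0.3, 2.7]
width: 0.0006
[-0.178028   -0.36322629  2.43794516] [ 0.51793376 -0.20073566  0.07526171]
```

View pics/s3.png

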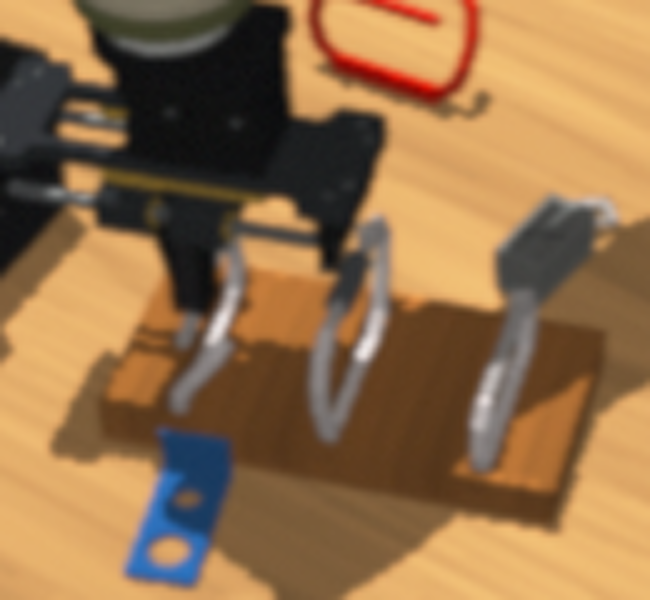

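Force is up about 2 N and the gate's free end has moved down from crop (180,328) to (187,343), so the fingers are on the gate and it is partly open. I go 5 mm deeper and hold.

```bash
python3 -m inch '{"translation":[[0,0,-0.03],[0,0,-0.05],[0,0,-0.05],[0,0,-0.05],[0,0,-0.05]],"rot":[[0,0,0],[0,0,0],[0,0,0],[0,0,0],[0,0,0]],"jaw":[0,0,0,0,0]}'
python3 - <<'E'
from h import *
f=[]
for i in range(4):
    im=eyes.camera("scene");f.append(r.read_state()["ft_force"])
print(np.mean(f,0),r.read_state()["ee_pos"])
cv2.imwrite("pics/s4.png",cv2.resize(im[170:290,220:350],None,fx=5,fy=5,interpolation=cv2.INTER_CUBIC))
E
```

```text
time: 4.4
ee_pos: [0.5179, -0.2008, 0.0703]
eef_rot: [0.985, 0.171, -0.0, -0.0]
ft_force: [-1.8, 0.8, 4.6]
width: 0.0004
[-1.64220477 -0.68338434  3.80788035] [ 0.51796743 -0.20074863  0.07031114]
```

View pics/s4.png

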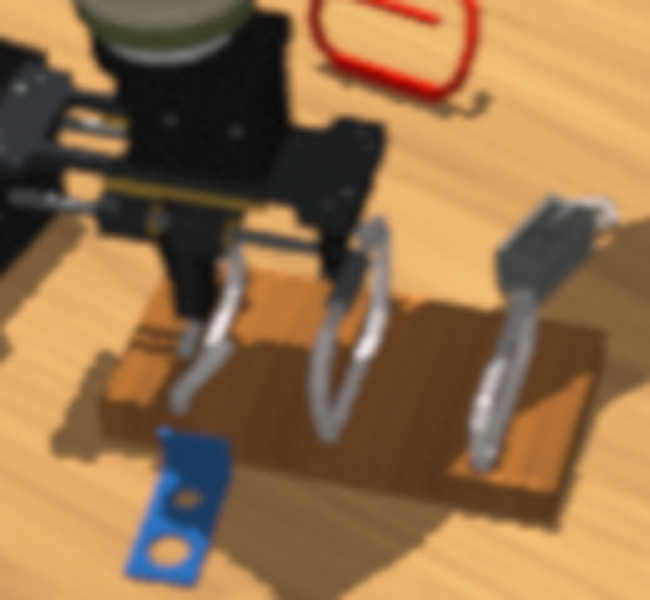

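The free end is now at crop (190,355), about 5.4 px or 17 mm down, so roughly 0.25–0.3 rad. The force of about 3.6 N agrees with half open, and the frame stands unmoved. Now I withdraw straight up.

```bash
python3 -m inch '{"translation":[[0,0,0.05],[0,0,0.12],[0,0,0.25],[0,0,0.5],[0,0,0.9],[0,0,1],[0,0,1],[0,0,1]],"rot":[[0,0,0],[0,0,0],[0,0,0],[0,0,0],[0,0,0],[0,0,0],[0,0,0],[0,0,0]],"jaw":[0,0,0,0,0,0,0,0]}'
python3 -m inch '{"translation":[[-0.3,0,0.3],[-0.7,0,0.6],[-1,0,0.8],[-1,0,0.8],[-1,0,0.8]],"rot":[[0,0,0],[0,0,0],[0,0,0],[0,0,0],[0,0,0]],"jaw":[0,0,0,0,0]}'
python3 - <<'E'
from h import *
im=eyes.camera("scene");top=eyes.camera("top");s=r.read_state();print(s["time"],s["ee_pos"],s["ft_force"])
a=cv2.resize(im[170:290,220:350],(520,480),interpolation=cv2.INTER_CUBIC)
o=cv2.resize(cv2.imread("pics/scene0.png")[170:290,220:350],(520,480),interpolation=cv2.INTER_CUBIC)
cv2.imwrite("pics/s5.png",cv2.resize(np.hstack([o,a]),(800,370)))
E
```

```text
time: 5.4
ee_pos: [0.5175, -0.2007, 0.1698]
eef_rot: [0.985, 0.171, -0.0, -0.0]
ft_force: [-0.3, -1.4, -0.1]
width: 0.0007
time: 5.9
ee_pos: [0.4171, -0.201, 0.249]
eef_rot: [0.985, 0.171, -0.001, -0.0]
ft_force: [1.2, -0.4, -0.8]
width: 0.0002
6.0 [ 0.41757554 -0.20036644  0.24825865] [ 0.04798672  0.87276266 -0.8380148 ]
```

View pics/s5.png

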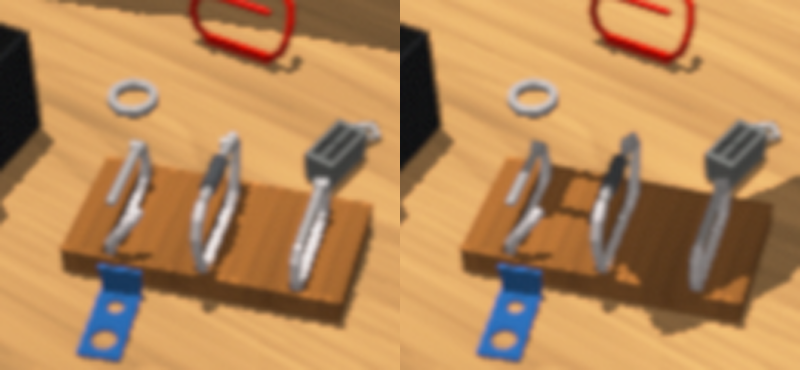

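Before (left) and after (right) match: the gate end is at (112,202) before and (512,202) after (shifted panel), so it is shut, and nothing in this view has moved. The robot is clear. Handing in.

```bash
python3 -c "
from bench import r
print(r.close_job())"
```

```text
the job is handed in; nothing more can be done
None
```

I pressed the gate of the bent carabiner about halfway open, let it spring shut, withdrew, and handed the job in at about 6 s of the 29 s allowed. No verdict is reported, so success is judged from my own checks.

- **Which one:** the bent carabiner stood in the right-hand slot of the top picture, with its nose hooked sideways. The rack pose from the fixed cameras and from the wrist camera agreed to about 1 mm.
- **Press:** closed fingertips held the gate down at about 3.6 N (highest reading 4.6 N). The opening was about 0.25–0.3 rad, estimated from the picture and the force, since the joint itself cannot be read.
- **After withdrawal:** the wrist force was back within its noise of about 1 N. A before/after crop shows the gate shut, all three carabiners in place, and the belay device, hanger and maillon unmoved. I did not compare the brush and wrench again, but the arm never went near them.
- **One disagreement:** before pressing, the tool was about 5 mm off sideways. I corrected that before descending.

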